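# Blow off a wax part and hold the inspection flap at the mark

## Task

A wax block lies in the small grey blow-off box. With the flap shut, squeeze the air gun's sprung trigger all the way to its grip, keep it squeezed for about half a second and let it spring right back; then lift the box's hinged flap by its front knob until the flap stands in line with the index arm beside it, and finish while still holding the flap steadily there, because it drops when let go. Leave the index arm and everything else on the desk as they are.

Things in the scene. Friction and masses are not known exactly. Their poses are not given: they have to be found in the camera images.
- blow_box: Grey box with an open top closed by the flap, fixed to the desk: 160 mm deep (x), 220 wide (y), 108 high, on a flange of 184 x 236 mm. Origin: centre of its underside. x points away from the robot (yaw within 0.25 rad) from front wall to hinge, y left, z up. A graduated arc (radius 125 mm) stands up beside its +y side, 121 mm from the middle; the air gun stands on its -y side.
- flap_hinge (a point): Middle of the flap's hinge axis, at [80, 0, 115] mm in the box's frame, along the box's far top edge. The axis runs along the box's y.
- flap_knob (a point): Centre of the flap's knob: black barrel, 22 mm diameter, 26 mm long along the box's y (pinch its flat ends, fingers closing along the box's y), on a 10 mm thick neck. It is 195 mm from the hinge, 31 mm out from the flap's front edge, 115 mm above the desk when shut. Its axes turn with the flap: x points from knob to hinge.
- flap (a joint): Angle of the flap, an aluminium frame with a clear window (164 x 220 x 6 mm, about 0.3 kg): 0 shut and level, grows to 1.35 rad as the knob end rises about the hinge. At angle a the knob is at 195 mm * (-cos a, sin a) in box x and z from the hinge. The hinge is free: the flap falls shut when released (1 to 2.5 N at the knob lifts it).
- index_arm (a joint): Angle of the index arm in rad, on the same axis and counted as the flap's: the flap is at the mark when both are equal. Set somewhere between 0.6 and 1.05, clamped (stiff); not to be moved.
- index_tip (a point): Tip of the index arm: a flat steel strip 150 mm long from the hinge axis, 14 mm wide, with a black thumb screw near its tip, just outside the graduated arc, 128 mm to box +y from the middle of the hinge. Its x axis points from the tip to the hinge.
- air_gun: Air blow gun clamped upright, nozzle low, grip upward, on a dark foot 110 x 80 x 8 mm fixed to the desk. Origin: on the desk under the grip's axis; x roughly away from the robot, y towards the box (side of nozzle and trigger). The black grip is 24 x 24 mm, from 80 to 195 mm high; its faces are at y = -12 and +12 mm. Nothing stands above it.
- grip_pinch (a point): Point on the grip's axis at the height at which to squeeze it together with the trigger: [0, 0, 172] mm in the gun's frame; the grip's top is 23 mm higher.
- trigger_pad (a point): Mid-thickness of the trigger lever, 75 mm above its pivot: a steel strip 20 mm wide, 8 thick, on the gun's +y side, hinged at its foot (gun [0, 18, 97] mm), top 189 mm high. Its outer face here: gun y = 33 mm released, 22 squeezed; grip and trigger together 45 mm released, 34 squeezed. Centre the fingers for squeezed, at gun y = +5 mm, closing along gun y.
- trigger (a joint): Angle of the trigger: 0 released, 0.15 rad squeezed fully. Its spring asks for about 3 N at the pad to start and 8 N fully in, and returns it when released.
- solder_spool: Bystander: small spool, 64 mm diameter, 51 high, in front of the box. Origin: centre of its underside.
- wax_block_1: Bystander: wax block 32 x 52 x 20 mm, in front of the box. Origin: centre of its underside.
- wax_block_3: Bystander: wax block 26 x 60 x 14 mm, to the left of the box. Origin: centre of its underside.
- stamp_handle: Bystander: black handle standing upright, 44 mm diameter, 92 high, at the right. Origin: centre of its underside.
- lighter: Bystander: lighter 24 x 76 x 12 mm, at the left front. Origin: centre of its underside.
There are look-alikes about, which are no part of the job. Leave any turquoise look-alike of the air_gun alone.

How it is judged:
By the outcome, as a careful person would: the job done as asked, in the order asked, and still so for the second after the job is handed in, while the arm keeps its last pose, push and grip.
It also fails if it takes over 48 s, if anything falls off the work surface, if the arm or the gripper's body presses on something with over 40 N, if the wrist force passes 120 N, or if a joint passes its speed limit or range.

## Robot

A 6-joint arm with a two-finger parallel gripper is mounted at the origin on a cart in front of the work surface, level with it; the furniture and walls round the work are solid. World frame = base frame: x ahead of the robot, y to its left, z up, the work surface at z = 0. Lengths are in m, angles in rad, forces in N, time in s.
With the tool pointing down it reaches from about 0.375 to 0.925 m from the base axis. Payload 5.7 kg.
Tool frame: the origin (TCP) lies at the very end of the fingers, on their centre line; the grasp point (between the pads) lies 19 mm behind it; z points along the fingers, y is the line along which they close (so a half turn about z gives the same grasp; the last joint's range is limited). The gripper opens to 85 mm and grips with 20 to 120 N. Pads are 22 mm wide; open, the fingers measure 114 mm over their backs; the gripper's body (76 mm by 85 mm) begins 54 mm behind the grasp point. The pads swing forward as they close: fully open they stand 13 mm farther back than shut.
Start: joints at [-1.414, 0.359, 1.51, -0, 1.272, -0.115], TCP at [0.161, -0.578, 0.231] pointing down, gripper open.
Joint ranges: [-2.97, 2.97], [-1.01, 2.36], [0.21, 2.38], [-0.96, 4.11], [0.2, 2.71], [-2.98, 2.98]. Speed limits (rad/s): [2.39, 2.39, 3.14, 3.14, 3.14, 3.14].

## Interface

Orientations are given as [roll, pitch, yaw] about the fixed x, y, z axes, in that order (R = Rz(yaw) Ry(pitch) Rx(roll)).
In Python, from cell import * gives the robot as it stands.
- The arm moves only by the tool play_rows, never from a script. Its arguments are lists of equal length, an entry for each row: "grip": the opening, from -1 (shut) to 1 (fully open); "linear": the shift along the world's x, y, z in m, a list of three; "twist": the turn, a rotation vector about the world's x, y, z in degrees, a list of three. A call has exactly 5 rows; each row is the pose to reach, as a shift and turn from the pose commanded when the call began; what a row does not reach only later rows make up. A row lasts 1/8 s, in which the tool goes at most 62.5 mm and 10.7 degrees, less where a joint would pass 70% of its speed; a pose out of reach is approached as far as the arm can. A call with a gripper value outside its range is refused whole. The fingers move at their own pace and stop on an object; the grip force is fixed at half the most. Time passes only in rows, so rows that repeat a pose let the fingers close, or fill a call up. It gives the time, the measured TCP pose, the force, the opening and the grip force at its end, in the units of the state.
- state(): the state, without advancing time (a new reading comes with each control period).
- grab_frame(name): name is "side" or "top" or "wrist"; returns a dict with "color" (480x640x3 uint8, red, green, blue), "mtx" (3x3 intrinsics, pixels), "dist" ([k1, k2, p1, p2, k3] as OpenCV has them; the pictures are not rectified), "rvec" (rotation vector, rad) and "tvec" (3), from world to camera coordinates, as OpenCV has them; the wrist camera has in their place "T_tool_cam" (4x4, takes a point from camera to tool coordinates, whose origin is the TCP and whose axes are the flange's). Camera axes: x right, y down, z forward; pixel columns grow to the right and rows downward; lengths in m; the calibration is good to about 2 mm. A picture is of the moment at which its call begins: read the wrist's pose just before it. There is no depth.
- close_job(): hands the job in; it is judged then, once.
The state is a dict: "t": time; "q": joint angles; "joint_vel": joint speeds; "effort": joint torques, N m; "position": TCP position; "eef_rot": TCP orientation; "force": force on the tool from outside, world axes, zero at the start; "wrist_torque": the same for the moment, N m; "gripper_width": opening from 0.0 (shut) to 1.0 (fully open); "gripper_force": force on a finger pad.
Only numpy, scipy, OpenCV 4.12 (cv2) and the standard library are available. Lean on these libraries where they do the work, as an engineer would, in place of code of your own. Each camera call takes 0.05 s, during which the arm holds its last target. There are 200 camera calls.

## Working session

There is one attempt and no reset: what is moved stays moved. The work goes in short steps, Python scripts to look and compute and a tool call to move; the robot and the scene stay as the last step left them, time stands still between calls to the robot, and variables do not carry over. Pictures are saved under pics/ and viewed, at most 10 in all, crops included, and the job is handed in when it is done.

Besides the shell and the picture viewer there is one more tool, called after ">>>" by a JSON object that holds its "api" and its "payload". play_rows: Moves the arm, as the interface text tells. Its arguments: {"type":"object","properties":{"grip":{"type":"array","items":{"type":"number"}},"linear":{"type":"array","items":{"type":"array","items":{"type":"number"}}},"twist":{"type":"array","items":{"type":"array","items":{"type":"number"}}}},"required":["grip","linear","twist"]}

```bash
mkdir -p pics; python3 - <<'E'
from cell import *
import cv2
s=state();print(s)
for n in("side","top"):
    f=grab_frame(n);cv2.imwrite(f"pics/{n}0.png",f["color"][:,:,::-1])
    print(n,f["mtx"].tolist(),f["dist"],f["rvec"],f["tvec"])
E
```

```text
{'t': 0.0, 'q': array([-1.41412602e+00,  3.59518195e-01,  1.51144918e+00, -3.39562751e-06,
        1.27249328e+00, -1.15132086e-01]), 'joint_vel': array([-0.00039334,  0.00104355,  0.00018126,  0.00080602,  0.00050907,
       -0.00261342]), 'effort': array([ 2.88951880e-03, -5.27610004e+01, -2.78620881e+01,  2.18524524e-04,
        1.35294622e-02, -2.52892431e-05]), 'position': array([ 0.16094583, -0.57729744,  0.23043936]), 'eef_rot': array([-3.13973665e+00, -2.11368971e-04,  2.71803199e-01]), 'force': array([0.29771234, 0.08613329, 0.31028366]), 'wrist_torque': array([-0.02872052,  0.00795369,  0.03994878]), 'gripper_force': 0.0, 'gripper_width': 0.9990557084980481}
side [[467.2793389492678, 0.0, 323.3524795878947], [0.0, 467.2793389492678, 241.46628467411819], [0.0, 0.0, 1.0]] [-0.06829872  0.          0.          0.          0.        ] [ 2.10989333 -0.31977462  0.16824795] [-0.49527456  0.19026467  1.2351218 ]
top [[445.3704747502317, 0.0, 317.73801277033016], [0.0, 445.3704747502317, 241.43326620385665], [0.0, 0.0, 1.0]] [-0.01228778  0.          0.          0.          0.        ] [ 2.15139824 -2.18777164  0.06801278] [0.00544837 0.53894166 1.1582696 ]
```

View pics/side0.png

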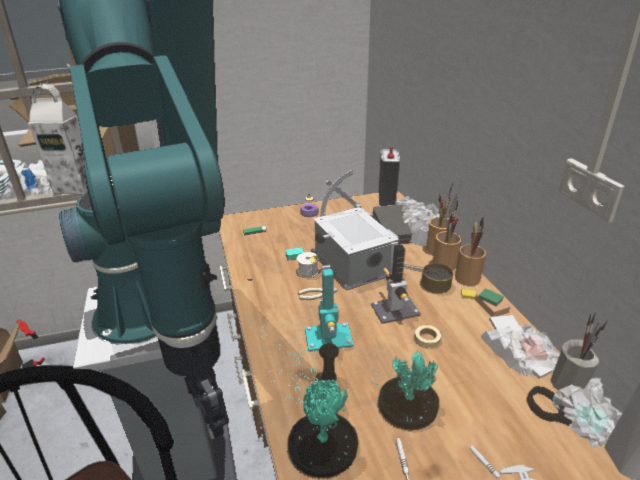

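View pics/top0.png

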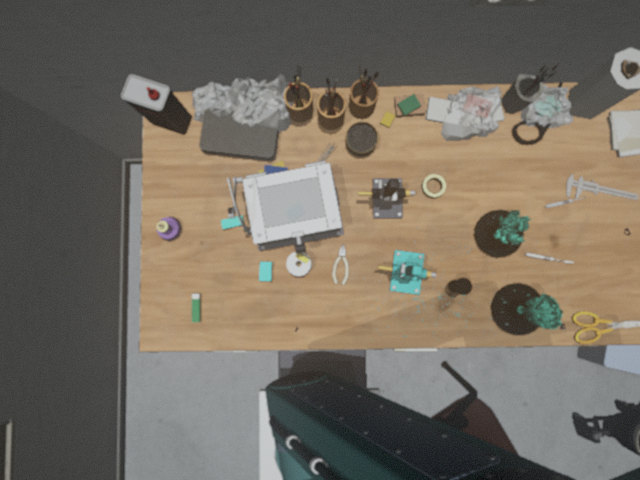

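The side view shows the grey box at (355,245), the black gun at (398,285) and the turquoise look-alike at (328,320). In the top view the box is at (293,205), the black gun at (388,196), the turquoise gun at (407,272) and the index arm at (235,200). There are two candidates for the air gun, black at top (388,196) and turquoise at top (407,272). I choose the black one and will check it in enlarged crops.

```bash
python3 - <<'E'
import cv2
t=cv2.imread("pics/top0.png");s=cv2.imread("pics/side0.png")
cv2.imwrite("pics/c1.png",cv2.resize(t[150:270,215:425][:, :],(798,456),interpolation=cv2.INTER_CUBIC)) #x3.8
cv2.imwrite("pics/c2.png",cv2.resize(s[160:330,300:440],(490,595),interpolation=cv2.INTER_CUBIC)) #x3.5
E
```

```text
(no output)
```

View pics/c1.png

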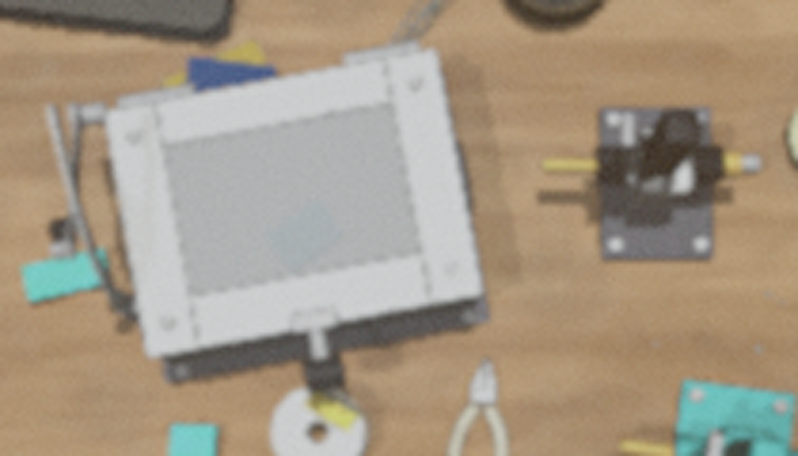

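View pics/c2.png

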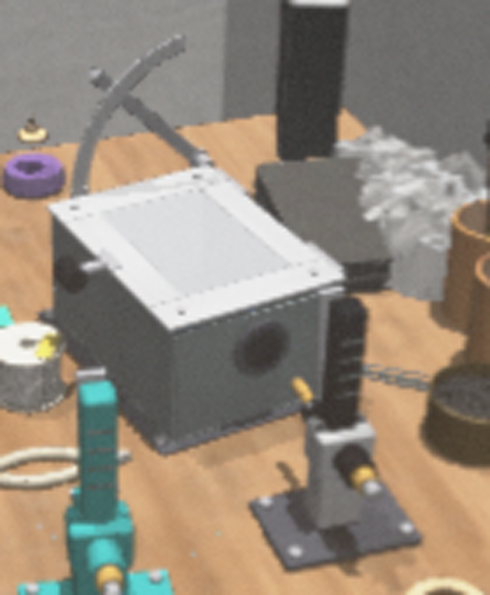

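```bash
cat > h.py <<'E'
import numpy as np,cv2
from scipy.optimize import least_squares
def cam(f):return [np.array(f[k],float) for k in("rvec","tvec","mtx","dist")]
def proj(f,P):return cv2.projectPoints(np.asarray(P,float).reshape(-1,1,3),*cam(f))[0].reshape(-1,2)
def c1(p):return (np.array(p,float)+.5)/3.8-.5+[215,150]
def c2(p):return (np.array(p,float)+.5)/3.5-.5+[300,160]
def W(p,L):
    c,s=np.cos(p[2]),np.sin(p[2]);L=np.atleast_2d(L)
    return np.c_[p[0]+c*L[:,0]-s*L[:,1],p[1]+s*L[:,0]+c*L[:,1],L[:,2]]
E
python3 - <<'E'
from cell import *
from h import *
ft,fs=grab_frame("top"),grab_frame("side")
L=np.array([[-.084,.11,.118],[-.084,-.11,.118],[.08,-.11,.118],[.08,.11,.118]])
T=c1([(150,355),(483,297),(437,50),(107,110)]);S=c2([(50,208),(172,328),(345,270),(207,167)])
# knob
kn=[[-.115,0,.115]]
r=lambda p:np.r_[(proj(ft,W(p,L))-T).ravel(),(proj(fs,W(p,L))-S).ravel()]
b=least_squares(r,[.65,.1,.15],loss="soft_l1");print("box",b.x,b.fun.round(1))
print("knob",W(b.x,kn),"crop1",(proj(ft,W(b.x,kn))-[215,150])*3.8,"crop2",(proj(fs,W(b.x,kn))-[300,160])*3.5)
# gun: foot corners top, grip top
G=np.array([[.055,.04,.008],[.055,-.04,.008],[-.055,-.04,.008],[-.055,.04,.008]])
GT=c1([(601,108),(712,108),(713,260),(602,260)]);GS=c2([(343,484),(422,540),(285,568),(250,505)])
r=lambda p:np.r_[(proj(ft,W(p,G))-GT).ravel(),(proj(fs,W(p,G))-GS).ravel()]
g=least_squares(r,[.65,-.1,0],loss="soft_l1");print("gun",g.x,g.fun.round(1))
q=W(g.x,[[0,0,.195],[0,.031,.189],[0,.018,.097]])
print((proj(ft,q)-[215,150])*3.8,(proj(fs,q)-[300,160])*3.5)
for a in np.arange(.6,1.06,.05):
    q=W(b.x,[[.08-d*np.cos(a),.128,.115+d*np.sin(a)] for d in(.15,.0)])
    print(round(a,2),((proj(ft,q)-[215,150])*3.8).round().tolist(),((proj(fs,q)-[300,160])*3.5).round().tolist())
E
```

```text
box [0.6306431  0.05628722 0.16820657] [-0.3  0.2  0.7 -1.2  0.3 -1.  -0.2 -0.3 -1.7 -0.8 -1.4  0.3 -0.2  2.2
 -0.1 -0.7]
knob [[0.51726614 0.03703455 0.115     ]] crop1 [[324.75469978 370.32257164]] crop2 [[ 66.62782945 274.09788014]]
gun [ 0.6546599  -0.19450173 -0.00992679] [-0.1 -0.1  0.3 -0.4  1.  -0.1  0.4  0.2  9.1 -2.6 -0.4 -0.3 -0.4  0.1
 -1.7 -1.1]
[[699.63594784 125.90855029]
 [646.53133073 128.52292254]
 [648.1419598  157.86839185]] [[349.93314104 311.15691617]
 [331.16601    295.61409033]
 [328.96936708 410.26955606]]
0.6 [[84.0, 283.0], [78.0, 114.0]] [[74.0, 102.0], [195.0, 158.0]]
0.65 [[81.0, 275.0], [78.0, 114.0]] [[79.0, 94.0], [195.0, 158.0]]
0.7 [[77.0, 266.0], [78.0, 114.0]] [[83.0, 87.0], [195.0, 158.0]]
0.75 [[74.0, 256.0], [78.0, 114.0]] [[88.0, 80.0], [195.0, 158.0]]
0.8 [[71.0, 246.0], [78.0, 114.0]] [[94.0, 73.0], [195.0, 158.0]]
0.85 [[67.0, 236.0], [78.0, 114.0]] [[100.0, 66.0], [195.0, 158.0]]
0.9 [[64.0, 225.0], [78.0, 114.0]] [[105.0, 60.0], [195.0, 158.0]]
0.95 [[61.0, 213.0], [78.0, 114.0]] [[112.0, 54.0], [195.0, 158.0]]
1.0 [[57.0, 202.0], [78.0, 114.0]] [[118.0, 48.0], [195.0, 158.0]]
1.05 [[54.0, 190.0], [78.0, 114.0]] [[125.0, 42.0], [195.0, 158.0]]
```

Both fits hold: the knob reprojects within about 3 crop pixels of where it appears. The gun's grip seems offset about 11 mm to +y from the foot's centre. The index arm is at about 0.8 rad. I'll refine all three with the wrist camera.

>>> {"api": "play_rows", "payload": {"grip": [1,1,1,1,1], "linear": [[0,0,0.06],[0.02,0.03,0.11],[0.06,0.06,0.14],[0.1,0.1,0.16],[0.14,0.14,0.18]], "twist": [[0,0,-4],[0,0,-8],[0,0,-12],[0,0,-16],[0,0,-16]]}}

```text
t: 0.82
position: [0.302, -0.4367, 0.412]
eef_rot: [3.141, -0.0, -0.009]
force: [1.4, 0.6, -0.5]
gripper_width: 0.997
gripper_force: 0.0
```

>>> {"api": "play_rows", "payload": {"grip": [1,1,1,1,1], "linear": [[0.04,0.045,0],[0.08,0.09,0],[0.12,0.135,0],[0.16,0.18,0],[0.2,0.225,0]], "twist": [[0,0,0],[0,0,0],[0,0,0],[0,0,0],[0,0,0]]}}

```text
t: 1.45
position: [0.502, -0.2113, 0.4112]
eef_rot: [3.141, -0.0, -0.008]
force: [0.2, 0.6, -0.3]
gripper_width: 1.005
gripper_force: 0.0
```

>>> {"api": "play_rows", "payload": {"grip": [1,1,1,1,1], "linear": [[0.02,0.03,0],[0.03,0.06,0],[0.04,0.1,0],[0.04,0.1,0],[0.04,0.1,0]], "twist": [[0,0,0],[0,0,0],[0,0,0],[0,0,0],[0,0,0]]}}

```text
t: 2.08
position: [0.5409, -0.1132, 0.4111]
eef_rot: [3.141, 0.0, -0.007]
force: [0.1, 0.0, 0.9]
gripper_width: 0.997
gripper_force: 0.0
```

```bash
python3 - <<'E'
from cell import *
from h import *
s=state();f=grab_frame("wrist");print(s["t"],s["position"],s["eef_rot"],f["T_tool_cam"].round(4).tolist(),f["mtx"].tolist(),f["dist"])
cv2.imwrite("pics/w1.png",f["color"][:,:,::-1])
import pickle;pickle.dump((s,f),open("w1.pkl","wb"))
E
```

```text
2.075 [ 0.540894   -0.11318346  0.41110155] [ 3.14120699e+00  4.44048889e-04 -6.96176419e-03] [[0.0, -0.9654, -0.2608, 0.0655], [1.0, -0.0003, 0.001, 0.0008], [-0.0011, -0.2608, 0.9654, -0.1416], [0.0, 0.0, 0.0, 1.0]] [[368.15507506509044, 0.0, 316.52665823799305], [0.0, 368.15507506509044, 239.53901839723991], [0.0, 0.0, 1.0]] [0.0095227 0.        0.        0.        0.       ]
```

View pics/w1.png

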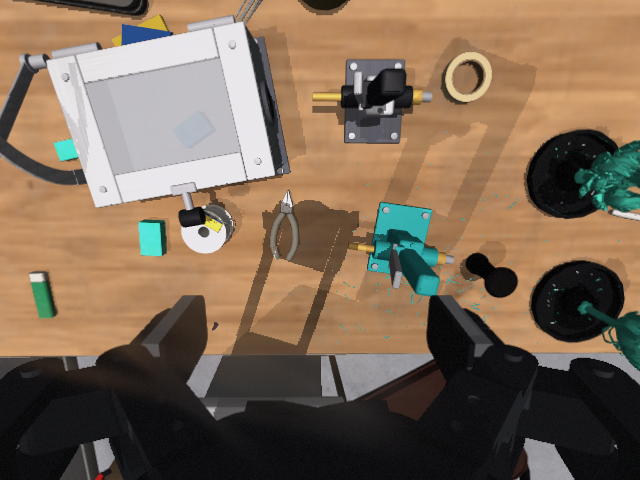

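The wrist view shows the black gun's grip top at about (390,82) with its trigger strip left of it at about (362,88). The turquoise gun is at (405,250), the knob at (190,216) and the index arm and arc at the left edge. Next is a close crop of the gun, for choice and position.

```bash
python3 - <<'E'
import cv2,numpy as np
w=cv2.imread("pics/w1.png")
a=cv2.resize(w[50:150,335:435],(500,500),interpolation=cv2.INTER_CUBIC)
b=cv2.resize(w[170:230,160:220],(300,300),interpolation=cv2.INTER_CUBIC)
o=np.zeros((500,800,3),np.uint8);o[:,:500]=a;o[:300,500:]=b
cv2.imwrite("pics/c3.png",o)
E
```

```text
(no output)
```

View pics/c3.png

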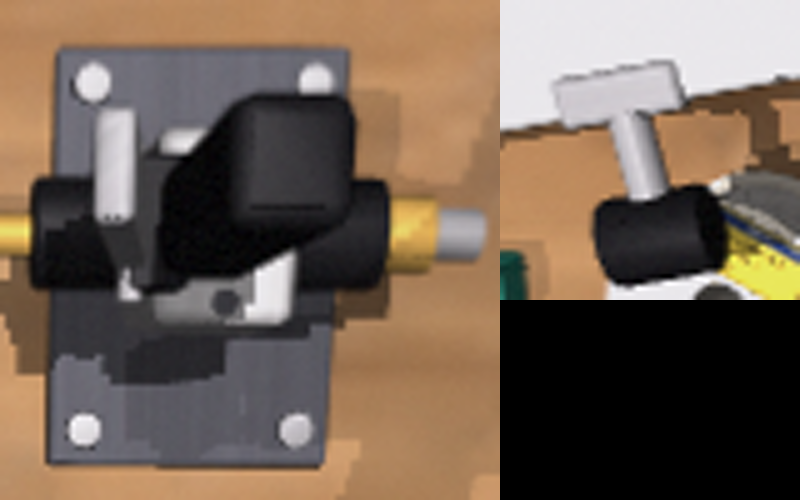

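```bash
cat >> h.py <<'E'
from scipy.spatial.transform import Rotation as Ro
def wpose(s,f):
    T=np.eye(4);T[:3,:3]=Ro.from_euler("xyz",s["eef_rot"]).as_matrix();T[:3,3]=s["position"]
    C=np.linalg.inv(T@f["T_tool_cam"]);f["rvec"]=cv2.Rodrigues(C[:3,:3])[0];f["tvec"]=C[:3,3];return f
def back(f,p,z):
    r,t,K,D=cam(f);R=cv2.Rodrigues(r)[0];u=cv2.undistortPoints(np.array(p,float).reshape(-1,1,2),K,D).reshape(-1,2)
    d=np.c_[u,np.ones(len(u))]@R;o=-R.T@t.ravel();return o+d*((z-o[2])/d[:,2])[:,None]
E
python3 - <<'E'
from h import *
import pickle
from cell import *
s,f=pickle.load(open("w1.pkl","rb"));f=wpose(s,f)
c3=lambda p:(np.array(p,float)+.5)/5-.5+[335,50]
print("grip top",back(f,c3([(294,155)]),.195)); print("grip corners",back(f,c3([(250,98),(345,98),(352,210),(238,212)]),.195))
print("trig",back(f,c3([(115,108),(115,220),(115,164)]),.189))
print("foot",back(f,c3([(58,48),(348,48),(322,467),(48,465)]),.008))
print("knob",back(f,[[192,217]],.115))
ft=grab_frame("top")
print("grip top by top",back(ft,c1([(680,125)]),.195),back(ft,c1([(628,130)]),.189))
L=np.array([[-.084,.11,.118],[-.084,-.11,.118],[.08,-.11,.118],[.08,.11,.118]])
print(back(f,[(97,206),(277,176),(236,20),(48,62)],.118),W([.6306,.0563,.168],L))
E
```

```text
grip top [[ 0.65723272 -0.18443369  0.195     ]]
grip corners [[ 0.6667087  -0.17611652  0.195     ]
 [ 0.66656637 -0.19306887  0.195     ]
 [ 0.64792309 -0.19539455  0.195     ]
 [ 0.64775579 -0.17475481  0.195     ]]
trig [[ 0.66624599 -0.15268643  0.189     ]
 [ 0.64725007 -0.15312545  0.189     ]
 [ 0.65682126 -0.15290457  0.189     ]]
foot [[ 0.7110304  -0.15599808  0.008     ]
 [ 0.71040272 -0.23430228  0.008     ]
 [ 0.60115721 -0.23309459  0.008     ]
 [ 0.60231166 -0.15473538  0.008     ]]
knob [[0.51731746 0.03619368 0.115     ]]
grip top by top [[ 0.65631366 -0.18196385  0.195     ]] [[ 0.65515876 -0.15150121  0.189     ]]
[[ 0.53199582  0.14641324  0.118     ]
 [ 0.56599356 -0.06859331  0.118     ]
 [ 0.72805768 -0.03137935  0.118     ]
 [ 0.68843047  0.17279636  0.118     ]] [[ 0.52938943  0.15070562  0.118     ]
 [ 0.56617582 -0.06619704  0.118     ]
 [ 0.72786689 -0.03877446  0.118     ]
 [ 0.6910805   0.1781282   0.118     ]]
```

The gun is at (0.6565, -0.1835) with yaw about -0.01. The trigger sits 31 mm to +y of the grip, as it must. I go above it and then descend.

>>> {"api": "play_rows", "payload": {"grip": [1,1,1,1,1], "linear": [[0.04,-0.022,-0.02],[0.08,-0.045,-0.06],[0.1155,-0.0655,-0.1],[0.1155,-0.0655,-0.15],[0.1155,-0.0655,-0.15]], "twist": [[0,0,0],[0,0,0],[0,0,0],[0,0,0],[0,0,0]]}}

```text
t: 2.8
position: [0.6533, -0.1787, 0.2562]
eef_rot: [-3.138, 0.01, -0.009]
force: [0.1, 0.4, 0.3]
gripper_width: 1.0
gripper_force: 0.0
```

>>> {"api": "play_rows", "payload": {"grip": [1,1,1,1,0.4], "linear": [[0,0,-0.03],[0,0,-0.06],[0,0,-0.09],[0,0,-0.108],[0,0,-0.108]], "twist": [[0,0,0],[0,0,0],[0,0,0],[0,0,0],[0,0,0]]}}

```text
t: 3.42
position: [0.6563, -0.1787, 0.1536]
eef_rot: [-3.141, 0.001, -0.008]
force: [0.1, -0.1, 1.0]
gripper_width: 0.812
gripper_force: 0.0
```

```bash
python3 - <<'E'
from cell import *
import cv2
s=state();print(s["t"],s["position"],s["force"],s["gripper_width"])
f=grab_frame("wrist");cv2.imwrite("pics/w2.png",f["color"][:,:,::-1])
E
```

```text
3.425 [ 0.65631945 -0.17867557  0.15361171] [ 0.1274631  -0.09632975  1.04154191] 0.8115556727002728
```

View pics/w2.png

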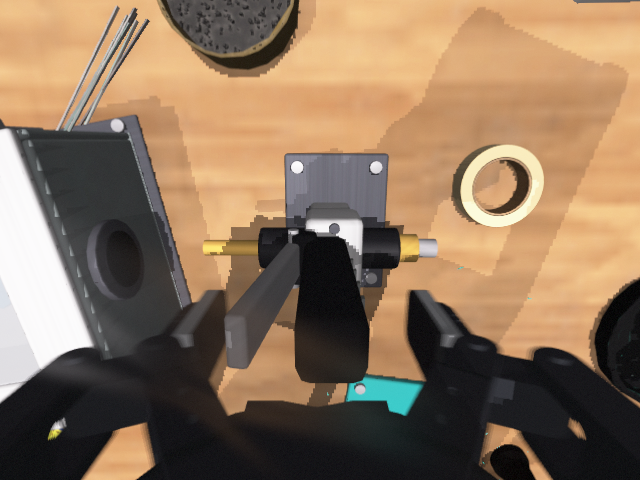

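The trigger (265,310) and grip (330,320) both sit between the open fingers, centred for the squeezed state. I squeeze now.

>>> {"api": "play_rows", "payload": {"grip": [-0.5,-0.5,-0.5,-0.5,-0.5], "linear": [[0,0,0],[0,0,0],[0,0,0],[0,0,0],[0,0,0]], "twist": [[0,0,0],[0,0,0],[0,0,0],[0,0,0],[0,0,0]]}}

```text
t: 4.1
position: [0.6578, -0.1793, 0.1559]
eef_rot: [3.141, -0.003, -0.008]
force: [-1.6, -1.9, 6.7]
gripper_width: 0.372
gripper_force: 64.0
```

>>> {"api": "play_rows", "payload": {"grip": [-0.5,1,1,1,1], "linear": [[0,0,0],[0,0,0],[0,0,0],[0,0,0],[0,0,0]], "twist": [[0,0,0],[0,0,0],[0,0,0],[0,0,0],[0,0,0]]}}

```text
t: 4.72
position: [0.6568, -0.1789, 0.1536]
eef_rot: [3.141, -0.001, -0.007]
force: [-1.5, -0.6, -0.5]
gripper_width: 0.999
gripper_force: 0.0
```

>>> {"api": "play_rows", "payload": {"grip": [1,1,1,1,1], "linear": [[0,0,0.04],[0,0,0.09],[0,0,0.15],[0,0,0.2],[0,0,0.2]], "twist": [[0,0,0],[0,0,0],[0,0,0],[0,0,0],[0,0,0]]}}

```text
t: 5.35
position: [0.6589, -0.1797, 0.3594]
eef_rot: [3.138, -0.01, -0.008]
force: [0.6, 0.0, 0.6]
gripper_width: 1.003
gripper_force: 0.0
```

>>> {"api": "play_rows", "payload": {"grip": [1,1,1,1,1], "linear": [[-0.04,0.055,0.02],[-0.08,0.11,0.04],[-0.12,0.165,0.04],[-0.156,0.23,0.04],[-0.156,0.23,0.04]], "twist": [[0,0,3],[0,0,6],[0,0,9],[0,0,10],[0,0,10]]}}

```text
t: 5.98
position: [0.4982, 0.0535, 0.3925]
eef_rot: [-3.141, 0.001, 0.169]
force: [0.5, 0.3, -0.2]
gripper_width: 0.998
gripper_force: 0.0
```

```bash
python3 - <<'E'
from cell import *
from h import *
import pickle
s=state();f=grab_frame("wrist");print(s["t"],s["position"],s["eef_rot"],s["force"])
cv2.imwrite("pics/w3.png",f["color"][:,:,::-1]);pickle.dump((s,f),open("w3.pkl","wb"))
E
```

```text
5.975 [0.49816857 0.05352695 0.39253384] [-3.14089691e+00  1.31338724e-03  1.68654117e-01] [ 0.52276712  0.27459584 -0.22613805]
```

View pics/w3.png

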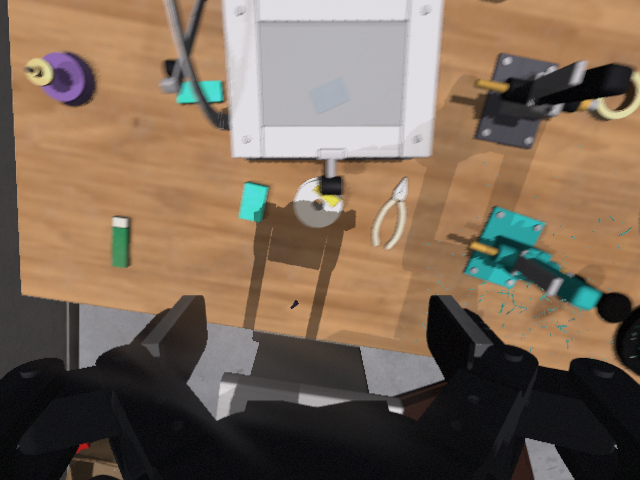

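The view is square to the box: front flap edge from (232,157) to (433,157), knob at (331,185), and the index tip with its thumb screw near (168,78).

```bash
python3 - <<'E'
from h import *
import pickle
s,f=pickle.load(open("w3.pkl","rb"));f=wpose(s,f)
P=back(f,[(232,157),(433,157),(331,185)],.118);P[2]=back(f,[(331,185)],.115)[0];print(P)
d=P[0]-P[1];print("yaw",np.arctan2(-d[0],d[1]),"w",np.hypot(*d[:2]))
b=[.6306,.0563,.168]
print(W(b,[[-.084,.11,.118],[-.084,-.11,.118],[-.115,0,.115]]))
for a in np.arange(.6,1.06,.05):
    q=W(b,[[.08-r*np.cos(a),.128,.115+r*np.sin(a)] for r in(.15,.1)]);print(round(a,2),proj(f,q).round(0).tolist())
w=cv2.imread("pics/w3.png");cv2.imwrite("pics/c4.png",cv2.resize(w[0:140,140:260],(600,600*140//120*6//7)[:2] if 0 else (510,595),interpolation=cv2.INTER_CUBIC))
E
```

```text
[[ 0.52879792  0.15227848  0.118     ]
 [ 0.56595303 -0.06617944  0.118     ]
 [ 0.51656676  0.03901214  0.115     ]]
yaw 0.16846694249513894 w 0.22159505076982655
[[ 0.52938943  0.15070562  0.118     ]
 [ 0.56617582 -0.06619704  0.118     ]
 [ 0.51721907  0.03707075  0.115     ]]
0.6 [[189.0, 113.0], [195.0, 67.0]]
0.65 [[186.0, 107.0], [193.0, 62.0]]
0.7 [[183.0, 100.0], [192.0, 57.0]]
0.75 [[180.0, 93.0], [190.0, 52.0]]
0.8 [[177.0, 85.0], [188.0, 47.0]]
0.85 [[174.0, 76.0], [186.0, 41.0]]
0.9 [[171.0, 67.0], [185.0, 35.0]]
0.95 [[167.0, 57.0], [183.0, 28.0]]
1.0 [[164.0, 46.0], [181.0, 22.0]]
1.05 [[161.0, 34.0], [180.0, 15.0]]
```

View pics/c4.png

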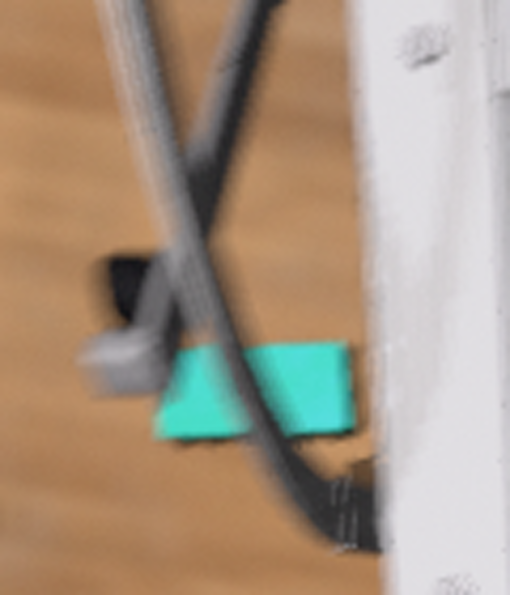

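From this the box is refined to yaw 0.168 and knob about (0.517, 0.038). The index angle comes out near 0.8, but I want it tighter. I'll look at it more sideways with the wrist camera.

>>> {"api": "play_rows", "payload": {"grip": [1,1,1,1,1], "linear": [[0.01,0.05,0.01],[0.05,0.1,0.01],[0.1,0.15,0],[0.13,0.2,0],[0.155,0.245,0]], "twist": [[-9,0,0],[-18,0,0],[-27,0,0],[-36,0,0],[-45,0,0]]}}

```text
t: 6.65
position: [0.6568, 0.2982, 0.3923]
eef_rot: [2.358, 0.118, 0.118]
force: [3.1, -0.7, 0.6]
gripper_width: 1.004
gripper_force: 0.0
```

>>> {"api": "play_rows", "payload": {"grip": [1,1,1,1,1], "linear": [[0,0,-0.03],[0,0,-0.06],[0,0,-0.09],[0,0,-0.1],[0,0,-0.1]], "twist": [[0,0,0],[0,0,0],[0,0,0],[0,0,0],[0,0,0]]}}

```text
t: 7.28
position: [0.6555, 0.296, 0.2925]
eef_rot: [2.362, 0.12, 0.118]
force: [-0.2, -1.0, 0.4]
gripper_width: 0.999
gripper_force: 0.0
```

```bash
python3 - <<'E'
from cell import *
from h import *
import pickle
s=state();f=grab_frame("wrist");print(s["t"],s["position"],s["eef_rot"],s["force"])
cv2.imwrite("pics/w4.png",f["color"][:,:,::-1]);pickle.dump((s,f),open("w4.pkl","wb"))
E
```

```text
7.275 [0.65549632 0.29604478 0.29246872] [2.3620962  0.11959514 0.1184401 ] [-0.24339088 -1.02052099  0.39256541]
```

View pics/w4.png

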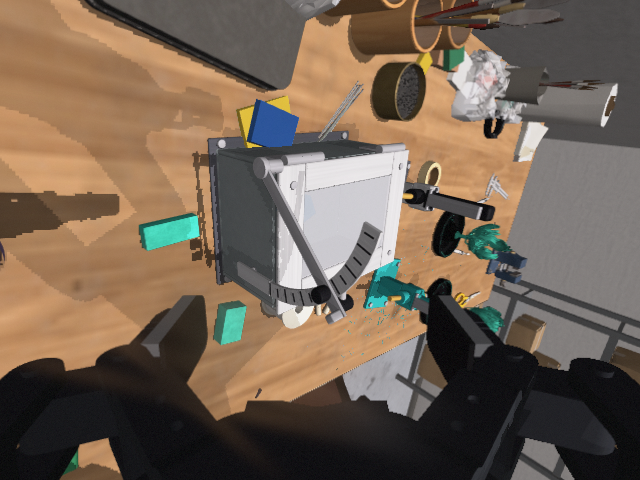

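The index arm is clearly seen from the hinge boss (263,167) to its tip (338,318), with the thumb screw at (320,295) and the graduated arc behind it. That was my tenth picture, so from here I use image code. I'll compare the model's projections with these points.

```bash
python3 - <<'E'
from h import *
import pickle
s,f=pickle.load(open("w4.pkl","rb"));f=wpose(s,f)
b=[.630,.0575,.168]
pr=lambda L:proj(f,W(b,L)).round(1).tolist()
print("flap corners",pr([[-.084,.11,.118],[-.084,-.11,.118],[.08,-.11,.118],[.08,.11,.118]]),"flange",pr([[.092,.118,.003],[-.092,.118,.003]]))
for a in np.arange(.7,.96,.05):print(round(a,2),pr([[.08-r*np.cos(a),.128,.115+r*np.sin(a)] for r in(.15,.1,.05,0)]))
# strip profile along perpendicular
g=cv2.cvtColor(f["color"],cv2.COLOR_RGB2GRAY).astype(float)
A,B=np.array([263.,167]),np.array([337.,318]);d=(B-A)/np.linalg.norm(B-A);n=np.array([-d[1],d[0]])
for t in(.2,.3,.4,.5,.6,.7,.9,.95,1.0,1.03):
    k=np.arange(-13,14);p=A+t*(B-A)+k[:,None]*n
    print(t,(A+t*(B-A)).round(1),cv2.remap(g.astype(np.float32),p[:,:1].astype(np.float32),p[:,1:].astype(np.float32),1).ravel().astype(int).tolist())
E
```

```text
flap corners [[277.5, 316.7], [393.3, 262.2], [409.1, 150.1], [279.0, 166.6]] flange [[207.4, 138.6], [216.4, 285.4]]
0.7 [[331.0, 323.3], [306.8, 269.4], [283.6, 217.7], [261.3, 168.0]]
0.75 [[336.3, 321.3], [309.9, 267.5], [285.0, 216.5], [261.3, 168.0]]
0.8 [[341.6, 318.8], [313.0, 265.2], [286.3, 215.1], [261.3, 168.0]]
0.85 [[346.8, 315.8], [316.0, 262.7], [287.6, 213.6], [261.3, 168.0]]
0.9 [[352.0, 312.2], [319.0, 259.8], [288.9, 211.9], [261.3, 168.0]]
0.95 [[357.1, 308.1], [321.8, 256.6], [290.1, 210.1], [261.3, 168.0]]
0.2 [277.8 197.2] [229, 231, 234, 233, 231, 230, 230, 199, 177, 157, 109, 89, 90, 88, 86, 82, 82, 83, 84, 76, 66, 63, 63, 65, 64, 64, 64]
0.3 [285.2 212.3] [207, 203, 201, 223, 227, 230, 217, 185, 171, 137, 88, 90, 87, 87, 84, 83, 83, 84, 104, 163, 176, 132, 97, 71, 58, 63, 73]
0.4 [292.6 227.4] [201, 199, 214, 232, 233, 229, 198, 172, 162, 103, 87, 88, 87, 85, 83, 83, 82, 83, 153, 223, 213, 208, 206, 204, 205, 205, 206]
0.5 [300.  242.5] [205, 206, 205, 205, 205, 194, 174, 171, 134, 91, 89, 87, 87, 84, 84, 82, 83, 100, 185, 233, 231, 223, 202, 205, 203, 203,
[... 183 characters left out ...]
7, 199, 207, 171, 169, 135, 93, 88, 87, 85, 84, 83, 82, 82, 82, 135, 170, 181, 189, 185, 194, 184, 183, 196, 188]
0.9 [329.6 302.9] [163, 133, 78, 53, 124, 167, 143, 86, 88, 86, 83, 82, 79, 72, 71, 74, 83, 76, 63, 106, 132, 140, 152, 178, 225, 228, 216]
0.95 [333.3 310.4] [32, 34, 33, 64, 147, 165, 124, 87, 84, 74, 70, 66, 72, 68, 66, 74, 112, 148, 142, 166, 172, 171, 154, 168, 169, 169, 170]
1.0 [337. 318.] [152, 152, 151, 146, 167, 160, 108, 139, 183, 191, 189, 187, 187, 187, 185, 184, 180, 167, 130, 107, 101, 100, 96, 98, 139, 158, 161]
1.03 [339.2 322.5] [166, 165, 164, 165, 165, 168, 169, 171, 171, 170, 167, 167, 165, 165, 165, 166, 168, 168, 169, 168, 168, 168, 165, 166, 165, 165, 164]
```

The box model matches: predicted hinge (261,168), seen (263,167). The strip's measured slope and position both give an index angle of 0.79 rad, in agreement with the side view. Next comes the knob. I approach tilted 25° forward, so that turning with the flap ends only 20° the other way.

>>> {"api": "play_rows", "payload": {"grip": [1,1,1,1,1], "linear": [[0,0,0.05],[-0.02,-0.04,0.1],[-0.05,-0.1,0.1],[-0.1,-0.16,0.1],[-0.14,-0.22,0.1]], "twist": [[9,0,0],[18,0,0],[27,0,0],[36,0,0],[45,0,0]]}}

```text
t: 7.95
position: [0.5336, 0.1019, 0.3966]
eef_rot: [-3.139, -0.008, 0.168]
force: [1.4, -2.3, -0.2]
gripper_width: 1.003
gripper_force: 0.0
```

>>> {"api": "play_rows", "payload": {"grip": [1,1,1,1,1], "linear": [[-0.02,-0.02,-0.03],[-0.045,-0.046,-0.07],[-0.045,-0.046,-0.11],[-0.045,-0.046,-0.15],[-0.045,-0.046,-0.17]], "twist": [[1.4,-8.2,0],[2.8,-16.4,0],[4.2,-24.6,0],[4.2,-24.6,0],[4.2,-24.6,0]]}}

```text
t: 8.57
position: [0.4879, 0.0568, 0.2231]
eef_rot: [3.141, -0.436, 0.167]
force: [0.6, 1.4, 0.7]
gripper_width: 0.999
gripper_force: 0.0
```

```bash
python3 - <<'E'
from cell import *
from h import *
s=state();print(s["t"],s["position"],s["q"].round(2));R=Ro.from_euler("xyz",s["eef_rot"]).as_matrix();print(R.round(3))
b=Ro.from_euler("z",.168)
print("rotvec to want deg",(b*Ro.from_euler("y",-25,degrees=True)*Ro.from_euler("x",180,degrees=True)*Ro.from_matrix(R).inv()).as_rotvec(degrees=True))
f=wpose(s,grab_frame("wrist"));p=proj(f,[[.517,.038,.115]])[0];print("knob px",p)
g=cv2.cvtColor(f["color"],cv2.COLOR_RGB2GRAY)
y,x=p.round().astype(int)[::-1]
if 40<y<440: print(g[y-32:y+33:4,max(0,x-48):x+49:4])
cv2.imwrite("pics/w5.png",f["color"][:,:,::-1])
print("want-now",np.array([.5249,.0393,.0978])-s["position"])
E
```

```text
8.575 [0.487908   0.05682052 0.22310447] [-0.12  0.02  2.09  0.2   0.63  1.15]
[[ 0.894  0.167  0.417]
 [ 0.151 -0.986  0.07 ]
 [ 0.423  0.    -0.906]]
rotvec to want deg [ 0.01546758 -0.00044695  0.03962676]
knob px [347.61021439 265.96647461]
[[ 35  35  34  35  35  35  36  35  37  33  33 138 178 146  34  28  29  33
   34  34  33  34  33  34  36]
 [ 35  34  36  37  35  34  33  35  33  33  34 137 179 148  35  33  32  29
   32  32  32  33  34  36  33]
 [ 39  38  38  40  42  38  43  40  42  44  42 137 179 148  44  44  47  40
   37  40  45  43  46  49  48]
 [ 45  44  45  42  44  43  44  43  45  44  45 135 180 148  43  45  43  44
   30  30  44  42  43  44  43]
 [ 44  44  43  43  42  45  44  46  42  40  43 135 176 150  44  41  40  37
   32  34  42  43  43  45  43]
 [ 36  37  38  36  36  39  37  38  14  22  21  17  21  20  19  20  16  30
   28  28  29  29  40  41  41]
 [ 66  64  65  61  62  60  56  58  24  31  26  28  26  27  28  30  26  27
   96  45  45  93  46  62 114]
 [114 116 115 112 109 111 107 101  21  46  45  46  45  42  42  41  39  39
   95  92  93  92  93 107 111]
 [115 117 111 1
[... 277 characters left out ...]
8 113 131 133 136 133]
 [123 122 123 185 202 202 202  88   9  16  11  10  16  16  10   9  14 130
  132 132 134 134 133 136 135]
 [120 122 199 201 201 202 159  75  70  28  27  91 102 107 108 109 130 132
  130 121 132 134 133 132 135]
 [149 201 202 202 201 196 160  49  81  40  35  44  90  95 103 103 104 109
  109 110 111 112 112 116 129]
 [201 200 202 202 200 149 162  79  51  84  65  51  50  88 103 104 106 109
  105 106 109 111 112 111 112]
 [201 201 202 200 202 191 181 163 118 164 168 117 147  42 130 105 109 109
  105 104 123 123 109 112 114]
 [202 201 202 202 201 194 194 154 153 180 175 180 147 180  55 112 102 103
  102 104 104 106 108 109 109]]
want-now [ 0.036992   -0.01752052 -0.12530447]
```

The wrist view puts the knob about 2 px from where it was predicted, so the target holds. I move in along the tool axis and pinch.

>>> {"api": "play_rows", "payload": {"grip": [1,1,1,1,1], "linear": [[0,-0.025,-0.04],[0.012,-0.023,-0.07],[0.025,-0.0205,-0.099],[0.037,-0.0185,-0.125],[0.037,-0.0185,-0.125]], "twist": [[0,0,0],[0,0,0],[0,0,0],[0,0,0],[0,0,0]]}}

```text
t: 9.25
position: [0.5276, 0.0389, 0.0984]
eef_rot: [-3.14, -0.436, 0.168]
force: [-0.2, -0.1, 1.6]
gripper_width: 1.001
gripper_force: 0.0
```

>>> {"api": "play_rows", "payload": {"grip": [0,-0.5,-1,-1,-1], "linear": [[0,0,0],[0,0,0],[0,0,0],[0,0,0],[0,0,0]], "twist": [[0,0,0],[0,0,0],[0,0,0],[0,0,0],[0,0,0]]}}

```text
t: 9.88
position: [0.5263, 0.0395, 0.0994]
eef_rot: [-3.14, -0.437, 0.167]
force: [-4.4, 3.7, 12.2]
gripper_width: 0.291
gripper_force: 58.8
```

```bash
python3 - <<'E'
from cell import *
from h import *
s=state();p=s["position"];R0=Ro.from_euler("xyz",s["eef_rot"]);print(s["t"],p,s["eef_rot"],s["force"],s["gripper_width"])
b=[.630,.0575,.168];H=W(b,[[.08,0,.115]])[0]
print("grasp pt",p-.019*R0.as_matrix()[:,2])
ax=np.array([-np.sin(.168),np.cos(.168),0])
for a in np.linspace(0,.79,11)[1:]:
    r=Ro.from_rotvec(ax*a);print(round(a,3),(H+r.apply(p-H)-p).round(4),np.degrees(ax*a).round(1))
E
```

```text
9.875 [0.52626662 0.03952958 0.09940336] [-3.13971717 -0.43697897  0.16686332] [-4.35164139  3.68985764 12.18061263] 0.2909708524122628
grasp pt [0.51834335 0.03815893 0.11661798]
0.079 [-0.0006 -0.0001  0.0147] [-0.8  4.5  0. ]
0.158 [-0.0001 -0.      0.0293] [-1.5  8.9  0. ]
0.237 [0.0015 0.0003 0.0439] [-2.3 13.4  0. ]
0.316 [0.0043 0.0007 0.0584] [-3.  17.9  0. ]
0.395 [0.0081 0.0014 0.0725] [-3.8 22.3  0. ]
0.474 [0.0131 0.0022 0.0863] [-4.5 26.8  0. ]
0.553 [0.0191 0.0032 0.0996] [-5.3 31.2  0. ]
0.632 [0.0262 0.0044 0.1125] [-6.1 35.7  0. ]
0.711 [0.0342 0.0058 0.1247] [-6.8 40.2  0. ]
0.79 [0.0432 0.0073 0.1362] [-7.6 44.6  0. ]
```

Gripped: the opening reads about 25 mm with 59 N on the pads. I lift along the arc, turning with the flap, in two halves.

>>> {"api": "play_rows", "payload": {"grip": [-1,-1,-1,-1,-1], "linear": [[-0.0006,-0.0001,0.0147],[-0.0001,0,0.0293],[0.0015,0.0003,0.0439],[0.0043,0.0007,0.0584],[0.0081,0.0014,0.0725]], "twist": [[-0.8,4.5,0],[-1.5,8.9,0],[-2.3,13.4,0],[-3.0,17.9,0],[-3.8,22.3,0]]}}

```text
t: 10.5
position: [0.5338, 0.0408, 0.1717]
eef_rot: [-3.141, -0.039, 0.166]
force: [3.1, 5.4, -2.5]
gripper_width: 0.289
gripper_force: 64.0
```

>>> {"api": "play_rows", "payload": {"grip": [-1,-1,-1,-1,-1], "linear": [[0.005,0.0008,0.0138],[0.011,0.0018,0.0271],[0.0181,0.003,0.04],[0.0261,0.0044,0.0522],[0.0351,0.0059,0.0637]], "twist": [[-0.75,4.45,0],[-1.5,8.9,0],[-2.25,13.4,0],[-3.0,17.9,0],[-3.8,22.3,0]]}}

```text
t: 11.12
position: [0.5685, 0.0468, 0.2357]
eef_rot: [-3.141, 0.358, 0.166]
force: [-2.0, 2.9, 0.9]
gripper_width: 0.291
gripper_force: 64.5
```

>>> {"api": "play_rows", "payload": {"grip": [-1,-1,-1,-1,-1], "linear": [[0,0,0],[0,0,0],[0,0,0],[0,0,0],[0,0,0]], "twist": [[0,0,0],[0,0,0],[0,0,0],[0,0,0],[0,0,0]]}}

```text
t: 11.75
position: [0.5682, 0.0469, 0.2351]
eef_rot: [-3.141, 0.356, 0.168]
force: [-4.6, 3.1, 5.6]
gripper_width: 0.292
gripper_force: 64.9
```

```bash
python3 - <<'E'
from cell import *
from h import *
s=state();p=s["position"];R=Ro.from_euler("xyz",s["eef_rot"]).as_matrix()
print(s["t"],p,s["eef_rot"],s["force"],s["gripper_width"],s["gripper_force"],abs(s["joint_vel"]).max())
b=[.630,.0575,.168];H=W(b,[[.08,0,.115]])[0];k=p-.019*R[:,2]-H
hx=k[:2]@[np.cos(.168),np.sin(.168)];print("radius",np.hypot(hx,k[2]),"angle",np.arctan2(k[2],-hx),"tool tilt",np.radians(25)+np.arctan2(-R[2,0]*0-(R[:2,2]@[np.cos(.168),np.sin(.168)]),-R[2,2]))
for n in("side","top"):
    f=grab_frame(n);cv2.imwrite(f"pics/{n}1.png",f["color"][:,:,::-1])
    d=cv2.absdiff(f["color"],cv2.imread(f"pics/{n}0.png")[:,:,::-1]).max(2)
    for a in(.7,.75,.8,.85):
        E=W(b,[[.08-r*np.cos(a)-.003*np.sin(a),y,.115+r*np.sin(a)+0*.003] for r,y in((.164,.11),(.164,-.11))]);print(n,a,proj(f,E).round(1).tolist())
E
```

```text
11.75 [0.56824215 0.04686068 0.23511958] [-3.14050208  0.35550768  0.16801159] [-4.565017    3.08580431  5.60536302] 0.29202133116557727 64.86657857894897 0.001072914740463469
radius 0.19374163682836315 angle 0.7922501413171176 tool tilt 0.7918400026131871
side 0.7 [[322.4, 185.1], [360.1, 217.0]]
side 0.75 [[324.0, 182.8], [361.9, 214.5]]
side 0.8 [[325.7, 180.6], [363.9, 212.1]]
side 0.85 [[327.4, 178.5], [365.9, 209.7]]
top 0.7 [[242.9, 223.7], [340.4, 205.4]]
top 0.75 [[242.0, 221.0], [340.0, 202.6]]
top 0.8 [[241.1, 218.2], [339.6, 199.7]]
top 0.85 [[240.1, 215.2], [339.2, 196.6]]
```

```bash
python3 - <<'E'
from h import *
from cell import *
b=[.630,.0575,.168]
for n in("top","side"):
    f=grab_frame(n);g=cv2.cvtColor(f["color"],cv2.COLOR_RGB2GRAY).astype(np.float32)
    for y in(-.1,-.085,.085,.1):
        A=np.arange(.60,1.0,.02)
        # scan the track of the flap's front mid-edge point versus angle
        P=proj(f,W(b,[[.08-.164*np.cos(a),y,.115+.164*np.sin(a)] for a in A])).astype(np.float32)
        print(n,y,[(round(a,2),int(v)) for a,v in zip(A,cv2.remap(g,P[:,:1],P[:,1:],1).ravel())])
E
```

```text
top -0.1 [(np.float64(0.6), 122), (np.float64(0.62), 118), (np.float64(0.64), 115), (np.float64(0.66), 116), (np.float64(0.68), 123), (np.float64(0.7), 125), (np.float64(0.72), 121), (np.float64(0.74), 121), (np.float64(0.76), 143), (np.float64(0.78), 194), (np.float64(0.8), 206), (np.float64(0.82), 196), (np.float64(0.84), 191), (np.float64(0.86), 192), (np.float64(0.88), 192), (np.float64(0.9), 191), (np.float64(0.92), 191), (np.float64(0.94), 191), (np.float64(0.96), 191), (np.float64(0.98), 192)]
top -0.085 [(np.float64(0.6), 98), (np.float64(0.62), 100), (np.float64(0.64), 99), (np.float64(0.66), 104), (np.float64(0.68), 104), (np.float64(0.7), 104), (np.float64(0.72), 101), (np.float64(0.74), 98), (np.float64(0.76), 127), (np.float64(0.78), 179), (np.float64(0.8), 199), (np.float64(0.82), 183), (np.float64(0.84), 177), (np.float64(0.86), 176), (np.float64(0.88), 173), (np.float64(0.9), 176), (np.float64(0.92), 177), (np.float64(0.94), 178), (np.float64(0.96), 178), (np.float64(0.98), 178)]
top 0.085 [(np.float64(0.6), 119), (np.float64(0.62), 119), (np.float64(0.64), 118), (np.
[... 2226 characters left out ...]
1), (np.float64(0.84), 122), (np.float64(0.86), 132), (np.float64(0.88), 116), (np.float64(0.9), 64), (np.float64(0.92), 51), (np.float64(0.94), 50), (np.float64(0.96), 50), (np.float64(0.98), 50)]
side 0.1 [(np.float64(0.6), 140), (np.float64(0.62), 138), (np.float64(0.64), 137), (np.float64(0.66), 138), (np.float64(0.68), 137), (np.float64(0.7), 136), (np.float64(0.72), 138), (np.float64(0.74), 131), (np.float64(0.76), 112), (np.float64(0.78), 152), (np.float64(0.8), 179), (np.float64(0.82), 123), (np.float64(0.84), 120), (np.float64(0.86), 135), (np.float64(0.88), 135), (np.float64(0.9), 129), (np.float64(0.92), 102), (np.float64(0.94), 64), (np.float64(0.96), 52), (np.float64(0.98), 50)]
```

The cameras show the flap's front edge at about 0.80 rad and the kinematics give 0.79. The index arm is at 0.79, and the hold is steady. I hand in.

```bash
python3 -c "
from cell import *
print(close_job())"
```

```text
the job is handed in; nothing more can be done
None
```

I squeezed the black air gun's trigger fully for about half a second and released it. The arm now holds the flap steady at about 0.79 rad, in line with the index arm (also measured at 0.79), and the job is handed in at about 12 s of the 48 s allowed.

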